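# Pack the measuring module and close the stayed chest lid

## Robot

A 6-joint arm with a two-finger parallel gripper is mounted at the origin on the work surface. World frame = base frame: x ahead of the robot, y to its left, z up, the work surface at z = 0. Lengths are in mm, angles in rad, forces in N, time in s.
With the tool pointing down it reaches from about 275 to 825 mm from the base axis. Payload 5.2 kg.
Tool frame: the origin (TCP) lies at the very end of the fingers, on their centre line; the grasp point (between the pads) lies 19 mm behind it; z points along the fingers, y is the direction in which the jaws open and shut (so a half turn about z gives the same grasp; the last joint's range is limited). The gripper opens to 93 mm and grips with 3 to 60 N. Pads are 15 mm wide; open, the fingers measure 128 mm over their backs; the gripper's body (75 mm by 188 mm) begins 65 mm behind the grasp point.
Start: joints at [-1.325, 0.259, 1.535, -0, 1.348, -0.203], TCP at [238.657, -495.528, 218.653] pointing down, gripper open.
Joint ranges: [-3.14, 3.14], [-0.91, 2.08], [0.19, 2.58], [-1.22, 4.36], [0.22, 2.71], [-3.12, 3.12]. Speed limits (rad/s): [2.57, 2.57, 3.14, 3.14, 3.14, 3.14].

## Interface

Orientations are given as [roll, pitch, yaw] about the fixed x, y, z axes, in that order (R = Rz(yaw) Ry(pitch) Rx(roll)).
In Python, from bench import robot gives the robot as it stands. The module is installed in compiled form; this text tells all that it offers. Calls block until the motion is done:
- robot.move_ptp(position, orientation): joint-space move of the TCP to a pose.
- robot.move_linear(position, ori=None, speed=150, f_stop=None): straight line of the TCP; ori=None keeps the orientation; speed is the mean speed in mm/s. With f_stop (N) it stops when the force on the tool has changed by that much, and returns True; else False.
- robot.move_j(angles): joint-space move.
- robot.move_gripper(opening): opening from 0.0 (shut) to 1.0 (fully open); the grip force is fixed at half the most; returns when the fingers have stopped.
- robot.sleep(seconds).
- robot.inverse_kinematics(position, orientation): joint angles nearest the present ones, or None.
- robot.get_image(name): name is "scene" or "side" or "wrist"; returns a dict with "img" (420x560x3 uint8, blue, green, red), "fovy" (degrees; the focal length in pixels is half the picture's height over the tangent of half this angle, whatever the lens; pixels are square), "cx", "cy" (the principal point, pixels), "eye" and "orientation" of the camera in the world. Camera axes: x right, y down, z forward; pixel columns grow to the right and rows downward; lengths in mm; the calibration is good to about 2 mm. The wrist camera is an equidistant fisheye: a pixel r from the principal point sees the ray r / f radians off the axis. A picture is of the moment at which its call begins. There is no depth.
A pose or a line that the arm cannot do raises robot.MotionError and nothing moves.
- robot.hand_in(): hands the job in, once; it reports no verdict.
Readings, each from a call of its own:
- robot.current_t(): time.
- robot.current_qpos(): joint angles.
- robot.current_joint_vel(): joint speeds.
- robot.current_joint_efforts(): joint torques, N m.
- robot.current_tcp_pos(): TCP position.
- robot.current_eef_rot(): TCP orientation.
- robot.current_contact_force(): force on the tool from outside, world axes, zero at the start.
- robot.current_ft_torque(): the same for the moment, N m.
- robot.current_gripper_width(): opening from 0.0 (shut) to 1.0 (fully open).
Only numpy, scipy, OpenCV 4.12 (cv2) and the standard library are available. Lean on these libraries where they do the work, as an engineer would, in place of code of your own. Each camera call takes 0.05 s, during which the arm holds its last target.

## Task

Set the small aluminium module with the two brass sockets gently down, upright, in the empty bay of the open accessory chest and let go of it. Then press the locked folding stay at its knee, towards the hinge and down, until it is clearly broken, while the lid still stands open, and only then lower the lid without slamming it until it is fully shut. Do not push the other things on the bench about.

Things in the scene. Friction and masses are not known exactly. Their poses are not given: they have to be found in the camera images.
- chest: Fixed grey chest, outer 210 (x) by 230 (y) by 80 mm high, walls and floor 6 mm. Origin at the centre of its underside, on the bench; +x points to the hinged rim, -x to the open front, z up. The stay is outside its -y wall. A partition (5 mm thick, top 68 mm above the bench) at y = +25 mm: the bay on its -y side, next to the stay, is empty; the one on its +y side is full of foam and accessories.
- bay (a point): Centre of the empty bay's floor (198 mm along x by 131 mm along y), 6 mm above the bench, at (0, -43, 6) mm in the chest's frame; axes as the chest. The open lid leans over only the rearmost 40 mm of the chest.
- hinge (a point): Middle of the lid's hinge axis, at (105, 0, 80) mm in the chest's frame; axes as the chest; the hinge axis runs along the chest's y.
- lid (a joint): Lid angle: 0 open and locked (80 degrees up from shut, leaning a little over the chest), grows as it is lowered, 1.396 rad fully shut. Grey plate 10 mm thick, 213 mm from hinge axis to front edge, 234 mm wide, 0.4 kg; its underside passes through the hinge axis. With the stay broken, its stiff hinge (0.5 N m friction) holds it where it is left: push it down all the way on its outer face.
- lid_edge (a point): Middle of the lid's front edge on its outer (upper when shut) face, 213 mm from the hinge axis; its own z is the outward normal of the outer face, its x points from the front edge to the hinge.
- stay_knee (a joint): Angle of the stay's knee: 0 locked against its stop (the lid is then propped rigidly), 0.15 rad straight (dead centre), larger is broken and folding towards the hinge, about 2.97 when the lid is shut. About 3 to 5 N at the knee breaks it; some 30 mm of knee travel from locked takes it well past centre (about 0.6 rad), and it stays broken when let go.
- knee (a point): Centre of the free part of the steel knee boss, a level round bar, 22 mm diameter, parallel to the chest's y; it reaches 20 mm either side of this point, outside the links; beyond it (chest -y) is free air. Locked, it is at about (10, -153, 141) mm in the chest's frame. It breaks by moving along (+0.83, 0, -0.56) in the chest's frame: towards the hinge and down.
- stay_pivot (a point): Lower pivot of the stay on the chest's -y wall, at (-45, -125, 45) mm in the chest's frame. Two steel links, each 111 mm long and 12 mm wide, run from here to the knee and from the knee up and back to the lid's side edge.
- module_center (a point): Centre of the aluminium module, half-way up: a plain die-cast box 64 (x) by 40 (y) by 45 mm (z), 0.25 kg, z up; two brass sockets (12 mm diameter, 12 mm long) stick out of its +x end.
- module: The same module; origin at the centre of its underside.
- enclosure: Bystander: larger plain aluminium box, 90 x 60 x 40 mm, no sockets; origin under its centre.
- cooler: Bystander: finned heat sink with a black fan on top, 60 x 60 x 56 mm.
- multimeter: Bystander: black meter lying flat, 150 x 75 x 32 mm.
- spool: Bystander: grey spool standing, 56 mm diameter, 40 mm high.
- screwdriver: Bystander: screwdriver lying on the bench.
- wash_bottle: Bystander: white bottle with red cap, 60 mm diameter, 150 mm high.
- mug: Bystander: white mug, 80 mm diameter, 90 mm high.
Things that resemble listed ones, but are neither listed nor needed, are in the scene too. Leave any turquoise look-alike of the module alone.

How it is judged:
By the outcome, as a careful person would: the job done as asked, in the order asked, and still so for the second after the job is handed in, with the robot touching nothing.
It also fails if it takes over 64 s, if anything falls off the work surface, if the arm or the gripper's body presses on something with over 40 N, if the wrist force passes 120 N, or if a joint passes its speed limit or range.

## Working session

There is one attempt and no reset: what is moved stays moved. The work goes in short steps, each a Python script; the robot and the scene stay as the last script left them, time stands still between calls to the robot, and variables do not carry over. Pictures are saved under pics/ and viewed, and the job is handed in when it is done.

```bash
mkdir -p pics
cat > h.py <<'E'
import numpy as np, cv2, pickle
from scipy.spatial.transform import Rotation as R
def snap(robot,name,tag):
    d=robot.get_image(name); cv2.imwrite(f'pics/{tag}.png',d['img']); pickle.dump(d,open(f'pics/{tag}.pkl','wb')); return d
def load(tag): return pickle.load(open(f'pics/{tag}.pkl','rb'))
def camR(d):
    o=np.array(d['orientation'],float)
    return o if o.shape==(3,3) else R.from_euler('xyz',o).as_matrix()
def foc(d): return d['img'].shape[0]/2/np.tan(np.radians(d['fovy'])/2)
def ray(d,u,v,fish=False):
    f=foc(d); x,y=(u-d['cx'])/f,(v-d['cy'])/f
    if fish:
        r=np.hypot(x,y); s=np.sin(r)/r if r>1e-9 else 1; c=np.array([x*s,y*s,np.cos(r)])
    else: c=np.array([x,y,1.])
    return camR(d)@c
def onz(d,u,v,z,fish=False):
    e=np.array(d['eye'],float); r=ray(d,u,v,fish); return e+r*(z-e[2])/r[2]
def proj(d,p,fish=False):
    c=camR(d).T@(np.array(p,float)-np.array(d['eye'],float)); f=foc(d)
    if fish:
        rr=np.hypot(c[0],c[1]); t=np.arctan2(rr,c[2]); return np.array([d['cx']+f*t*c[0]/rr,d['cy']+f*t*c[1]/rr])
    return np.array([d['cx']+f*c[0]/c[2],d['cy']+f*c[1]/c[2]])
def crop(tag,u0,v0,u1,v1,s,out):
    im=load(tag)['img'][v0:v1,u0:u1]; cv2.imwrite(f'pics/{out}.png',cv2.resize(im,None,fx=s,fy=s,interpolation=cv2.INTER_CUBIC))
E
python3 - <<'E'
from h import *; from bench import robot
for n in ['scene','side','wrist']:
    d=snap(robot,n,n+'0'); print(n,d['fovy'],d['cx'],d['cy'],d['eye'],d['orientation'])
E
```

```text
scene 51.26694451625753 270.7336997581137 203.37794744640183 [1683.21520305 -414.79438352 1001.49571199] [-2.15783792  0.01065304  1.20329329]
side 43.404079387816964 273.04418143472515 212.43474355654425 [ 128.2141728  -959.91995349 1102.63234458] [-2.27412463 -0.00579134 -0.42382839]
wrist 65.70646984690485 283.4794795415734 211.31250597507054 [ 297.99867563 -467.39178932  383.58325426] [ 2.89810009e+00  1.88511651e-03 -1.12109168e+00]
```

View pics/scene0.png

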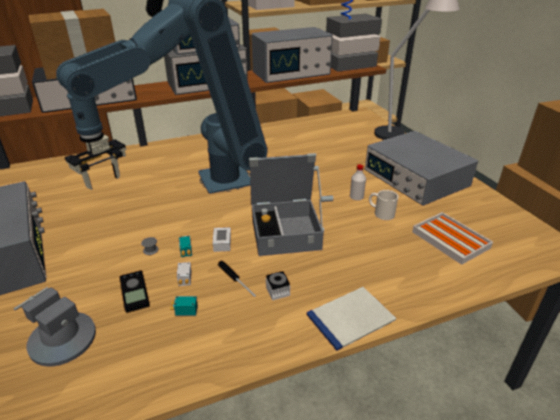

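View pics/side0.png

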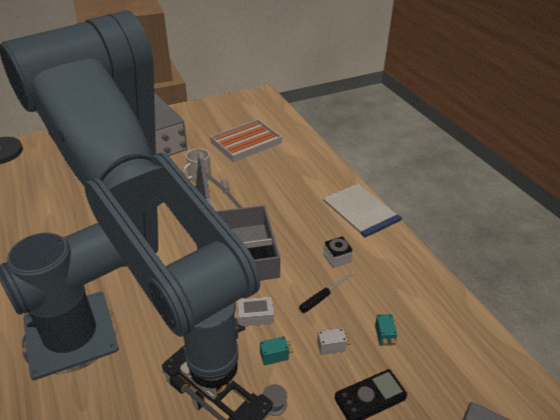

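View pics/wrist0.png

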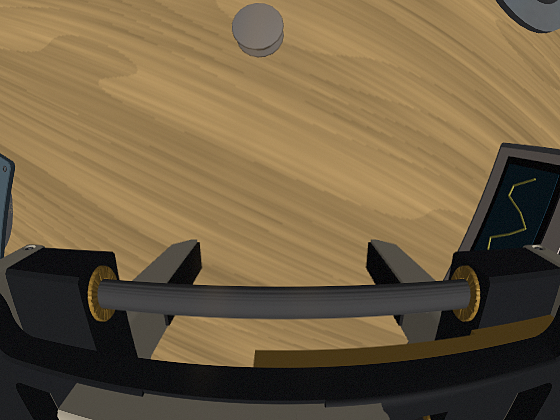

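Run:
```python
from h import *
crop('scene0',225,140,405,270,4.4,'c1'); crop('scene0',110,220,300,330,4.2,'c2'); crop('side0',225,300,405,420,4.4,'c3')
crop('side0',180,140,300,300,3.7,'c4')
```

```text
(no output)
```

View pics/c1.png

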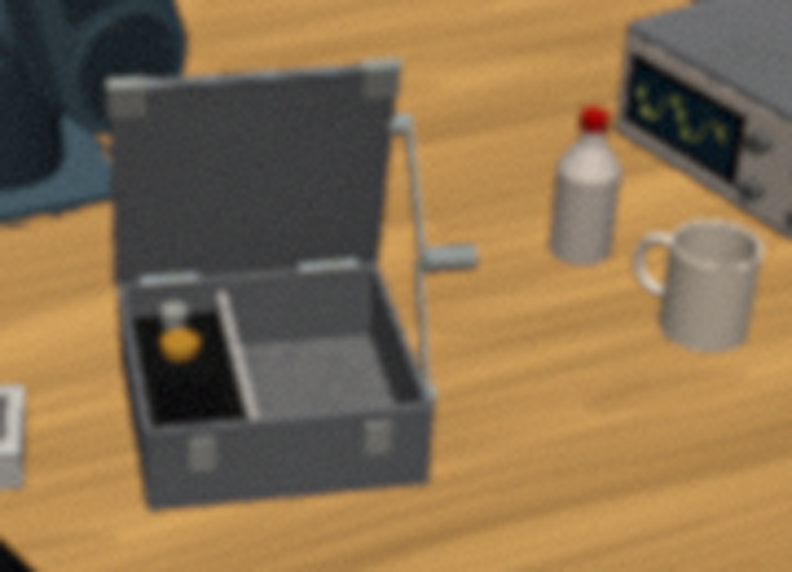

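View pics/c2.png

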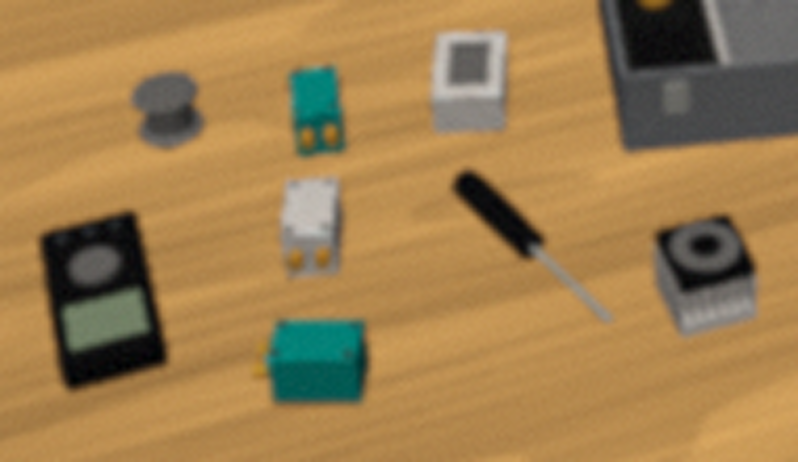

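View pics/c3.png

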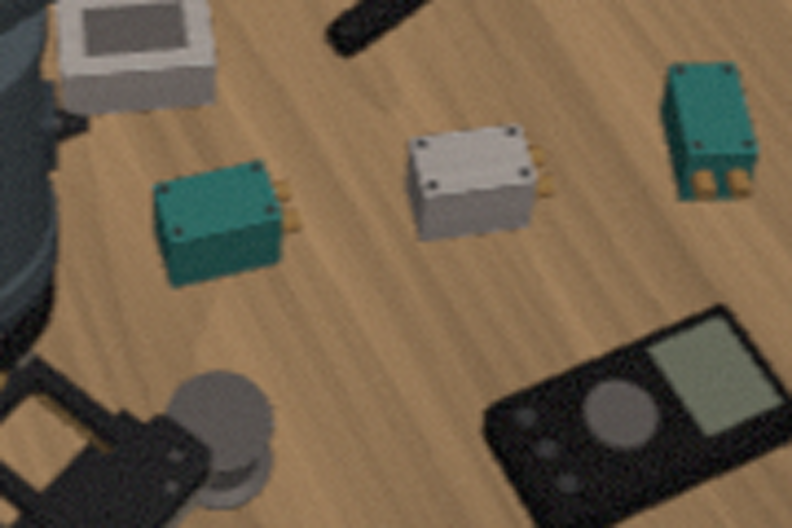

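View pics/c4.png

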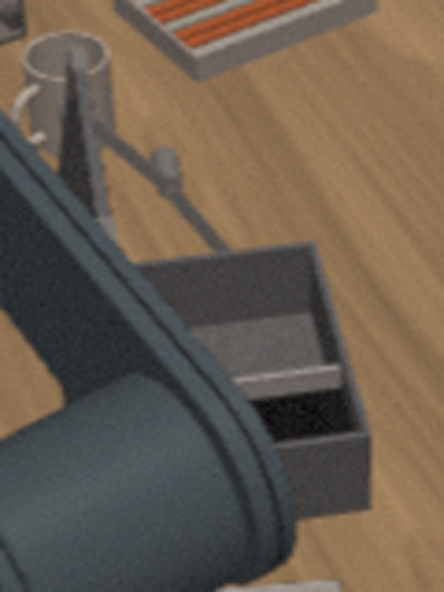

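Run:
```python
from h import *
s=load('scene0'); d=load('side0')
print('module side'); P=[onz(d,225+u/4.4,300+v/4.4,45)[:2] for u,v in [(410,137),(518,123),(537,175),(420,194)]]
print(np.round(P,1),np.mean(P,0)); 
for i in range(4):
    e=P[(i+1)%4]-P[i]; print(np.linalg.norm(e),np.degrees(np.arctan2(e[1],e[0])))
print('module scene'); P=[onz(s,110+u/4.2,220+v/4.2,45)[:2] for u,v in [(287,180),(340,180),(339,240),(283,238)]]
print(np.round(P,1),np.mean(P,0)); 
for i in range(4):
    e=P[(i+1)%4]-P[i]; print(np.linalg.norm(e),np.degrees(np.arctan2(e[1],e[0])))
print('chest')
P={k:onz(s,225+u/4.4,140+v/4.4,z)[:2] for k,u,v,z in [('flt',150,428,80),('frt',430,398,80),('flb',152,507,0),('frb',428,482,0),('blt',120,288,80),('brt',378,265,80)]}
for k in P: print(k,np.round(P[k],1))
print('side chest',[np.round(onz(d,180+u/3.7,140+v/3.7,z)[:2],1) for u,v,z in [(315,243,80),(370,434,80),(368,510,0)]])
print('others', [ (n,np.round(onz(s,u,v,z)[:2])) for n,u,v,z in [('spool',150,252,0),('teal1',185,240,45),('enc',222,233,40),('mug',386,198,90),('bottle',358,198,0),('cooler',278,278,56),('sdtip',255,296,0),('sdh',222,263,15)]])
```

```text
module side
[[ 562.9 -280.4]
 [ 622.7 -296.6]
 [ 614.6 -331.3]
 [ 550.  -316.2]] [ 587.54937243 -306.11549196]
61.97063569950171 -15.134309626516172
35.71620184172949 -103.14103008780687
66.34420253667257 166.77802787468337
38.03460158201724 70.19920329715454
module scene
[[ 553.5 -316.3]
 [ 568.9 -277.7]
 [ 635.6 -293.1]
 [ 617.8 -331.9]] [ 593.95354103 -304.75811084]
41.61390185202974 68.25071800190833
68.39838007275279 -13.039717890934908
42.70543344490596 -114.61796859243009
66.13229029098234 166.3517192781996
chest
flt [566.7 -38. ]
frt [612.9 180.2]
flb [566.2 -38.3]
frb [619.9 179.7]
blt [374.1   4. ]
brt [424.3 224.5]
side chest [array([620.6, 175.6]), array([569.2, -43. ]), array([568.1, -44.5])]
others [('spool', array([ 405., -394.])), ('teal1', array([ 442., -271.])), ('enc', array([ 445., -137.])), ('mug', array([531., 489.])), ('bottle', array([373., 470.])), ('cooler', array([752., -43.])), ('sdtip', array([ 745., -118.])), ('sdh', array([ 574., -176.]))]
```

Run:
```python
from h import *; from bench import robot
from scipy.optimize import least_squares
print(robot.current_eef_rot(),robot.current_tcp_pos(),robot.current_qpos())
Rt=R.from_euler('xyz',robot.current_eef_rot()).as_matrix()
print('cam in tool',Rt.T@(load('wrist0')['eye']-np.array(robot.current_tcp_pos())))
D=[]
for r in (350,500,650):
  for z in (50,250,400):
    for p in (-.3,0,.3):
      # tool in vertical plane y=0: direction tilt
      q=robot.inverse_kinematics([r,0,z],[np.pi,p,0])
      if q is not None: D.append((r,z,p,*q))
D=np.array(D); print(len(D)); print(np.round(D[:4],3))
def f(x,D=D):
    a,h,L1,L2,e,d=x; s2=D[:,4];s23=D[:,4]+D[:,5];t=s23+D[:,7]
    r=a+L1*np.sin(s2)+L2*np.sin(s23)+e*np.cos(s23)+d*np.sin(t)
    z=h+L1*np.cos(s2)+L2*np.cos(s23)-e*np.sin(s23)+d*np.cos(t)
    return np.r_[r-D[:,0],z-D[:,1]]
ok=abs(D[:,6])<.1; D=D[ok]
s=least_squares(lambda x:f(x,D),[50,300,400,400,0,250]); print(np.round(s.x,2),s.cost)
```

```text
[-3.14025363e+00 -2.82873965e-04  4.48776500e-01] [ 238.56280074 -495.13118359  218.02580234] [-1.32479541e+00  2.59182359e-01  1.53577996e+00  7.60139419e-06
  1.34799889e+00 -2.02777461e-01]
cam in tool [  65.63239214    0.57279527 -165.53980824]
27
[[ 3.500e+02  5.000e+01 -3.000e-01 -4.760e-01 -5.300e-02  2.454e+00
   2.920e-01  4.900e-01  8.540e-01]
 [ 3.500e+02  5.000e+01  0.000e+00 -3.220e-01  1.180e-01  2.207e+00
  -0.000e+00  8.160e-01  1.249e+00]
 [ 3.500e+02  5.000e+01  3.000e-01 -2.440e-01  3.190e-01  1.982e+00
  -7.900e-02  1.134e+00  1.371e+00]
 [ 3.500e+02  2.500e+02 -3.000e-01 -4.760e-01 -3.820e-01  2.088e+00
   1.480e-01  1.171e+00  1.055e+00]]
[ 15.42 237.87 524.7  425.29  57.5  376.41] 31.67465038665732
```

```bash
cat > kin.py <<'E'
import numpy as np
from scipy.spatial.transform import Rotation as R
def Rz(a): return R.from_euler('z',a).as_matrix()
def Ry(a): return R.from_euler('y',a).as_matrix()
def fk(q,x,full=False):
    a,h,L1,L2,e,d,b,c=x
    Rm=Rz(q[0]); p=Rm@[a,b,h]; 
    Rm=Rm@Ry(q[1]); el=p+Rm@[0,0,L1]
    Rm=Rm@Ry(q[2]); w=el+Rm@[e,c,L2]
    Rm=Rm@Rz(q[3])@Ry(q[4]); t=w+Rm@[0,0,d]
    return (p,el,w,t,Rm@Rz(q[5])) if full else t
E
python3 - <<'E'
from kin import *; from bench import robot
from scipy.optimize import least_squares
Q=[];P=[]
rng=np.random.default_rng(0)
for i in range(60):
    p=[rng.uniform(350,600),rng.uniform(-200,200),rng.uniform(50,400)]
    q=robot.inverse_kinematics(p,[np.pi+rng.uniform(-.3,.3),rng.uniform(-.3,.3),rng.uniform(-1,1)])
    if q is not None: Q.append(q);P.append(p)
P=np.array(P)
s=least_squares(lambda x:np.ravel([fk(q,x) for q in Q]-P),[0,240,520,420,0,300,110,0]);print(np.round(s.x,2),s.cost,len(P))
np.save('kin.npy',s.x)
# bay placing: chest
c=np.array([492,93.]);th=np.radians(167);X=np.array([np.cos(th),np.sin(th)]);Y=np.array([-X[1],X[0]])
for cx in (0,-20,-40):
  for zz in (20,120,300):
   for yaw in (th-np.pi/2+np.pi,):
    g=c+cx*X-43*Y; q=robot.inverse_kinematics([*g,zz],[np.pi,0,yaw]); 
    if q is None: print('none',cx,zz);continue
    p,el,w,t,Rm=fk(q,s.x,True)
    f=lambda v:np.round(np.r_[(v[:2]-c)@X,(v[:2]-c)@Y,v[2]])
    print(cx,zz,np.round(q,2),'el',f(el),'w',f(w),'t',f(t))
E
```

```text
[ -0.   221.7  534.4  425.9   60.2  366.86 134.38 -23.58] 2.9042560943505753e-19 60
0 20 [ 0.05  0.43  1.85 -0.    0.87 -2.87] el [282.  12. 708.] w [  0. -43. 387.] t [  0. -43.  20.]
0 120 [ 0.05  0.29  1.75  0.    1.1  -2.87] el [346.  30. 733.] w [  0. -43. 487.] t [  0. -43. 120.]
0 300 [ 0.05  0.16  1.46  0.    1.52 -2.87] el [413.  49. 749.] w [  0. -43. 667.] t [  0. -43. 300.]
-20 20 [ 0.04  0.45  1.8  -0.    0.89 -2.88] el [268.  11. 702.] w [-20. -43. 387.] t [-20. -43.  20.]
-20 120 [ 0.04  0.32  1.7   0.    1.11 -2.88] el [330.  27. 728.] w [-20. -43. 487.] t [-20. -43. 120.]
-20 300 [ 0.04  0.19  1.42  0.    1.53 -2.88] el [394.  45. 746.] w [-20. -43. 667.] t [-20. -43. 300.]
-40 20 [ 0.03  0.48  1.76 -0.    0.91 -2.89] el [255.   9. 696.] w [-40. -43. 387.] t [-40. -43.  20.]
-40 120 [ 0.03  0.35  1.66  0.    1.13 -2.89] el [314.  25. 723.] w [-40. -43. 487.] t [-40. -43. 120.]
-40 300 [ 0.03  0.23  1.38  0.    1.53 -2.89] el [376.  41. 742.] w [-40. -43. 667.] t [-40. -43. 300.]
```

Run:
```python
from h import *; from bench import robot
a=np.radians(-14)
robot.move_ptp([530,-290,230],[np.pi,0,a]); print(robot.current_t())
d=snap(robot,'wrist','w1'); print(d['eye'],robot.current_tcp_pos(),robot.current_qpos())
```

```text
1.4917
[ 593.60632248 -307.39321189  395.48966345] [ 529.40130773 -290.91715366  229.90070445] [-6.86677435e-01  3.49403864e-01  1.38082676e+00 -4.35015026e-04
  1.41146358e+00  1.12925764e+00]
```

View pics/w1.png

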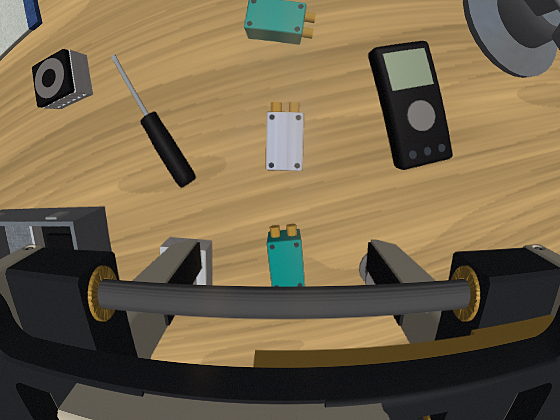

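Run:
```python
from h import *
crop('w1',245,85,325,185,6,'c5')
```

```text
(no output)
```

View pics/c5.png

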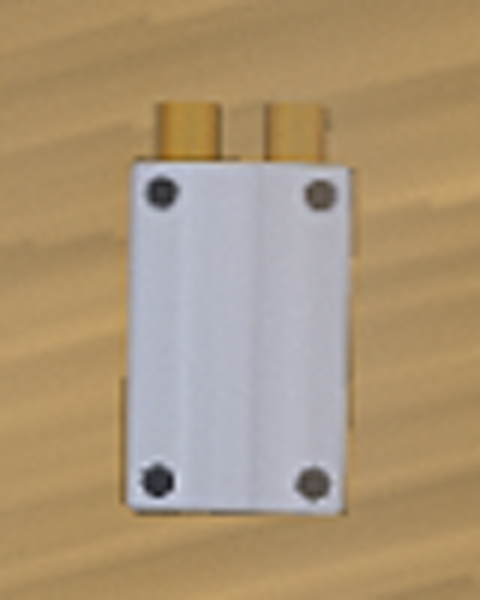

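Run:
```python
from h import *
d=load('w1')
P=[onz(d,245+u/6,85+v/6,45,True)[:2] for u,v in [(132,161),(352,167),(346,515),(127,511)]]
print(np.round(P,1),np.mean(P,0))
for i in range(4):
    e=P[(i+1)%4]-P[i]; print(np.linalg.norm(e),np.degrees(np.arctan2(e[1],e[0])))
S=[onz(d,245+u/6,85+v/6,45,True)[:2] for u,v in [(162,193),(320,195),(315,483),(158,481)]]
print(np.mean(S,0),np.degrees(np.arctan2(*(S[0]-S[3])[::-1])),np.degrees(np.arctan2(*(S[1]-S[2])[::-1])))
```

```text
[[ 618.9 -295.8]
 [ 608.5 -333.5]
 [ 547.7 -317.7]
 [ 557.9 -279.4]] [ 583.22608082 -306.60505523]
39.03787279523882 -105.46767365123162
62.82680697918258 165.42254687962134
39.562303204111565 75.00596997512535
63.14789247270372 -15.056614987658758
[ 583.32470372 -306.53323078] -14.944695001391443 -14.678764993040788
```

Run:
```python
from h import *; from bench import robot
a=np.radians(-14.9); o=[np.pi,0,a]; p=[584.2,-306.5]
robot.move_ptp([*p,120],o)
print(robot.move_linear([*p,9],speed=100,f_stop=8)); 
robot.move_gripper(0.0); print(robot.current_gripper_width(),robot.current_tcp_pos(),robot.current_t())
robot.move_linear([*p,30],speed=60); print(robot.current_contact_force(),robot.current_gripper_width())
snap(robot,'wrist','w2')
```

```text
False
0.42797763266572997 [ 584.19407147 -306.23520124    8.9617469 ] 4.2333
[-1.1172076  -0.21765833 -3.65464724] 0.4297958277237711
```

View pics/w2.png

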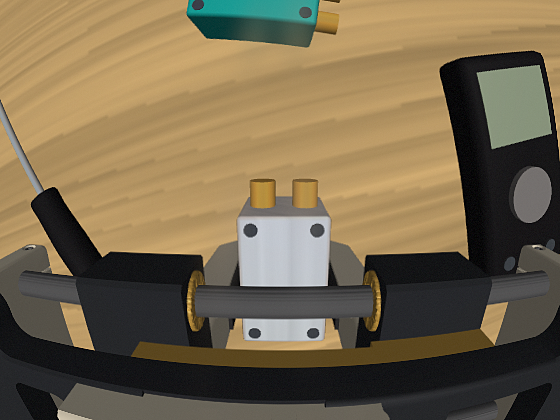

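```bash
cat > ch.py <<'E'
import numpy as np
class Chest:
    def __init__(s,x,y,deg):
        s.c=np.array([x,y]);s.th=np.radians(deg);s.X=np.array([np.cos(s.th),np.sin(s.th)]);s.Y=np.array([-s.X[1],s.X[0]])
    def w(s,x,y,z): return [*(s.c+x*s.X+y*s.Y),z]
E
python3 - <<'E'
from h import *; from bench import robot; from ch import *
C=Chest(492,93,167)
p=robot.current_tcp_pos()
robot.move_linear([p[0],p[1],230],speed=200)
yaw=C.th+np.pi/2-2*np.pi
robot.move_ptp(C.w(-60,-43,230),[np.pi,0,yaw])
print(robot.current_t(),robot.current_qpos()); d=snap(robot,'wrist','w3');print(d['eye'])
snap(robot,'scene','s3')
E
```

```text
9.325 [ 1.85868212e-02  2.93263690e-01  1.45995579e+00 -7.35768560e-05
  1.38838242e+00 -2.89556838e+00]
[545.01068827  55.86134825 395.63124915]
```

View pics/w3.png

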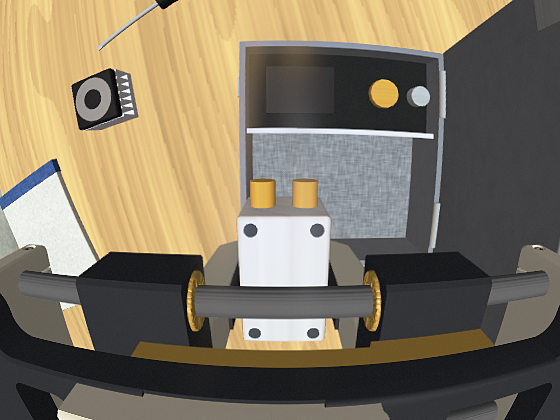

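View pics/s3.png

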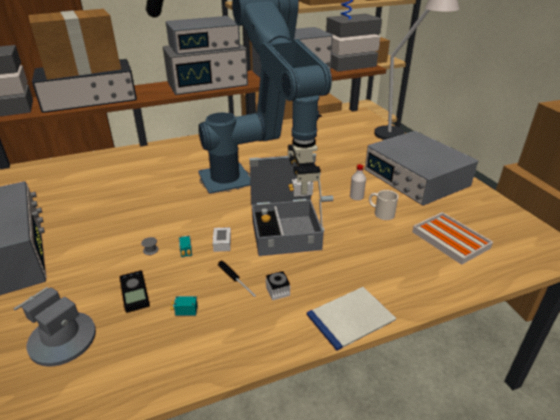

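Run:
```python
from h import *
crop('w3',225,30,465,260,3.3,'c6')
```

```text
(no output)
```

View pics/c6.png

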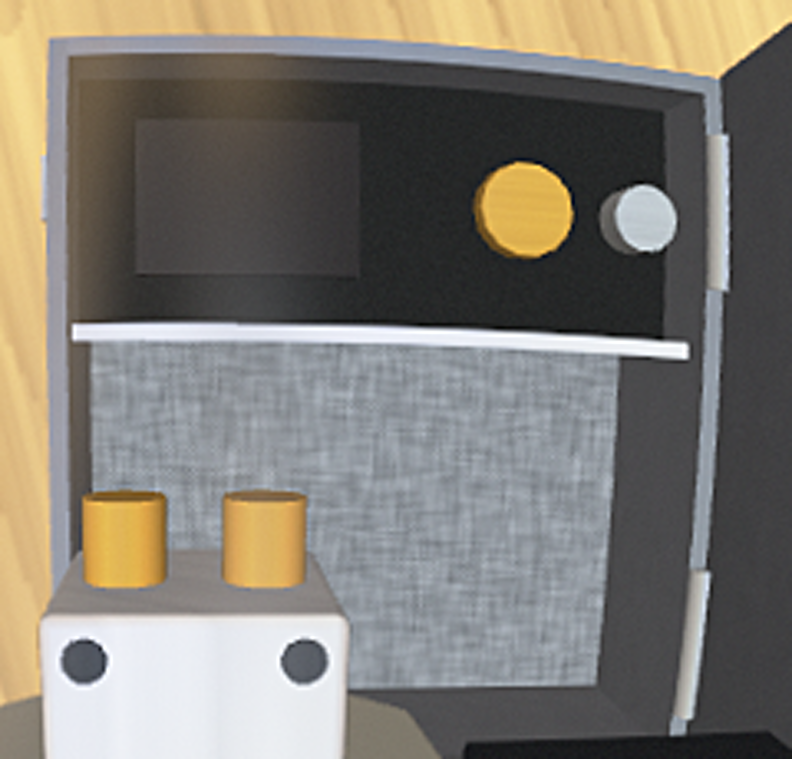

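Run:
```python
from h import *; from ch import *; from scipy.optimize import least_squares
d=load('w3'); s=load('scene0'); sd=load('side0')
O=[(50,40,-105,115,80),(720,80,105,115,80),(70,57,-99,109,80),(706,92,99,109,80),(73,323,-99,27.5,68),(73,340,-99,22.5,68),(688,342,99,27.5,68),(688,358,99,22.5,68),(597,686,99,-109,6),(618,358,99,22.5,6)]
def f(x):
    C=Chest(*x); return np.ravel([proj(d,C.w(*o[2:]),True)-[225+o[0]/3.3,30+o[1]/3.3] for o in O])
r=least_squares(f,[492,93,167],x_scale=[1,1,.1]); print(r.x); print(np.round(r.fun.reshape(-1,2),1))
C=Chest(*r.x)
print([np.round(proj(s,C.w(*p))) for p in [(-105,115,80),(-105,-115,80),(10,-153,141),(10,-173,141)]],'obs',(225+150/4.4,140+428/4.4),(225+430/4.4,140+398/4.4),'boss end',(225+472/4.4,140+256/4.4))
print(np.round(proj(sd,C.w(10,-173,141))),'obs',180+162/3.7,140+155/3.7)
```

```text
[488.97206454  92.68951604 167.00855333]
[[-0.3 -0.7]
 [ 0.4 -0.4]
 [-0.3 -0.4]
 [-0.   0.5]
 [-0.   0.7]
 [ 0.   0.5]
 [ 0.5  0.6]
 [ 0.3  0.3]
 [-0.7 -0.3]
 [ 0.2 -1.3]]
[array([258., 237.]), array([324., 231.]), array([327., 198.]), array([333., 197.])] obs (259.09090909090907, 237.27272727272725) (322.72727272727275, 230.45454545454544) boss end (332.27272727272725, 198.1818181818182)
[222. 182.] obs 223.78378378378378 181.89189189189187
```

Run:
```python
from h import *; from bench import robot; from ch import *
C=Chest(489,92.7,167.0); yaw=C.th+np.pi/2-2*np.pi; o=[np.pi,0,yaw]
robot.move_linear(C.w(-40,-48,200),o,speed=150)
robot.move_linear(C.w(-40,-48,28),speed=120)
print(robot.current_contact_force())
print(robot.move_linear(C.w(-40,-48,12),speed=25,f_stop=4),robot.current_tcp_pos(),robot.current_contact_force())
robot.move_gripper(0.64); print(robot.current_gripper_width(),robot.current_t())
robot.move_linear(C.w(-40,-48,230),speed=200)
snap(robot,'wrist','w4');snap(robot,'scene','s4');print(robot.current_t())
```

```text
[-1.39975432  0.03374621 -3.13380253]
True [538.67107173 130.47004616  14.79923179] [-0.99690913  0.13089145  3.8434716 ]
0.6418062278337254 12.5083
13.8417
```

View pics/w4.png

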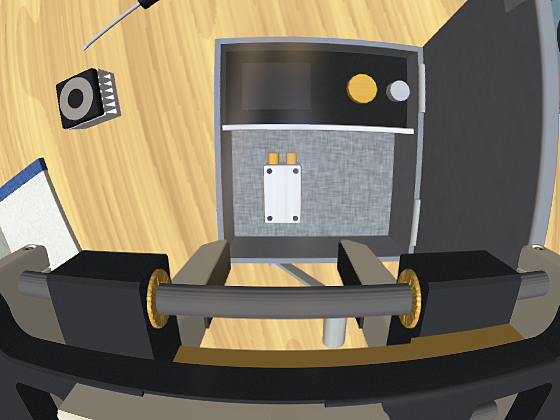

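View pics/s4.png

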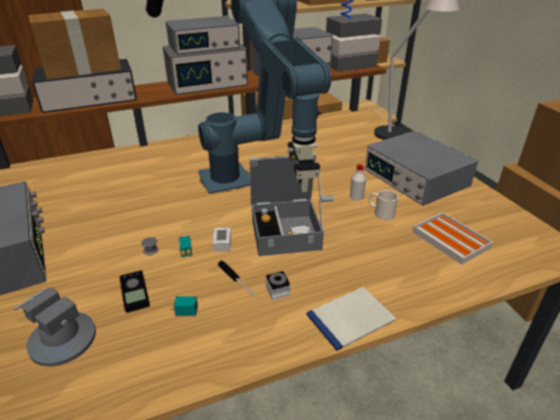

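```bash
cat >> ch.py <<'E'
from scipy.spatial.transform import Rotation as R
def ori(C,tdeg,sx):
    # tool z = sin t * X - cos t * up ; tool x = sx * Y
    t=np.radians(tdeg); z=np.r_[np.sin(t)*C.X,-np.cos(t)]; x=sx*np.r_[C.Y,0]; y=np.cross(z,x)
    return R.from_matrix(np.c_[x,y,z]).as_euler('xyz')
C=Chest(489,92.7,167.0)
E
python3 - <<'E'
from ch import *; from kin import *; from bench import robot
x=np.load('kin.npy')
f=lambda v:np.round(np.r_[(v[:2]-C.c)@C.X,(v[:2]-C.c)@C.Y,v[2]])
for t in (25,35,45,55):
  tt=np.radians(t)
  for s in (-70,-11,25):
    p=C.w(10+s*np.sin(tt),-154,141-s*np.cos(tt))
    q=robot.inverse_kinematics(p,ori(C,t,1)); 
    if q is None: print(t,s,None);continue
    _,el,w,tp,_=fk(q,x,True); print(t,s,np.round(q,2),f(el),f(w),f(tp))
E
```

```text
25 -70 [ 0.13  0.6   1.12  0.15  1.83 -2.78] [219. -32. 662.] [-175. -154.  537.] [ -20. -154.  204.]
25 -11 [ 0.14  0.6   1.26  0.15  1.69 -2.78] [223. -34. 663.] [-150. -154.  483.] [   5. -154.  151.]
25 25 [ 0.15  0.61  1.34  0.16  1.61 -2.79] [223. -37. 661.] [-134. -154.  451.] [  21. -154.  118.]
35 -70 [ 0.1   0.74  0.97  0.21  2.01 -2.78] [159. -43. 617.] [-241. -154.  499.] [ -30. -154.  198.]
35 -11 [ 0.12  0.71  1.14  0.2   1.87 -2.8 ] [171. -44. 626.] [-207. -154.  451.] [   4. -154.  150.]
35 25 [ 0.13  0.71  1.22  0.2   1.79 -2.8 ] [176. -46. 628.] [-186. -154.  421.] [  24. -154.  121.]
45 -70 [ 0.08  0.88  0.82  0.26  2.19 -2.77] [104. -52. 563.] [-299. -154.  450.] [ -39. -154.  190.]
45 -11 [ 0.09  0.83  1.01  0.25  2.04 -2.79] [124. -52. 582.] [-257. -154.  408.] [   2. -154.  149.]
45 25 [ 0.11  0.81  1.12  0.25  1.96 -2.81] [133. -53. 589.] [-232. -154.  383.] [  28. -154.  123.]
55 -70 [ 0.06  1.02  0.67  0.34  2.36 -2.73] [ 57. -58. 502.] [-348. -154.  392.] [ -47. -154.  181.]
55 -11 [ 0.08  0.95  0.9   0.31  2.2  -2.77] [ 82. -58. 533.] [-300. -154.  358.] [   1. -154.  147.]
55 25 [ 0.09  0.92  1.02  0.3   2.12 -2.79] [ 94. -59. 547.] [-270. -154.  337.] [  30. -154.  127.]
```

Run:
```python
from h import *; from bench import robot; from ch import *
t=np.radians(45); z=np.array([np.sin(t),0,-np.cos(t)])
K0=np.array([10,-155,141.]); K1=np.array([40,-155,117.])
robot.move_gripper(0.0)
robot.move_linear(C.w(-120,-100,260),speed=250)
robot.move_ptp(C.w(*(K0-75*z)),ori(C,45,1)); print(robot.current_t())
robot.move_linear(C.w(*(K0-16*z)),speed=120); print(robot.current_contact_force())
print(robot.move_linear(C.w(*(K1-11*z)),speed=45,f_stop=20)); print(robot.current_contact_force(),robot.current_tcp_pos(),robot.current_t())
snap(robot,'scene','s5')
robot.move_linear(C.w(*(K0-75*z)),speed=150)
snap(robot,'scene','s6');snap(robot,'wrist','w6');print(robot.current_t())
crop('s6',225,140,405,270,4.4,'c7')
```

```text
16.1167
[0.25454995 1.10240066 0.76341031]
False
[ 6.96934319 -2.61350912  0.70921246] [493.45994561 250.6568248  124.06454713] 17.875
18.8583
```

View pics/c7.png

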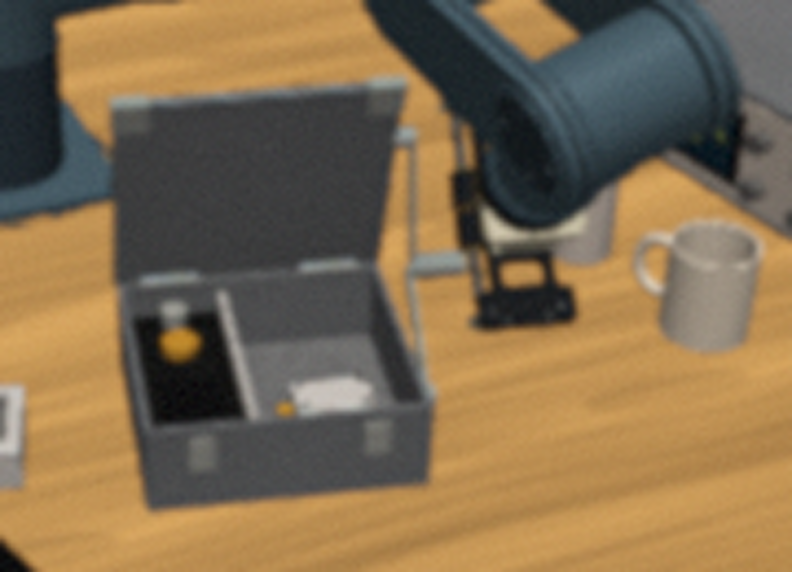

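View pics/w6.png

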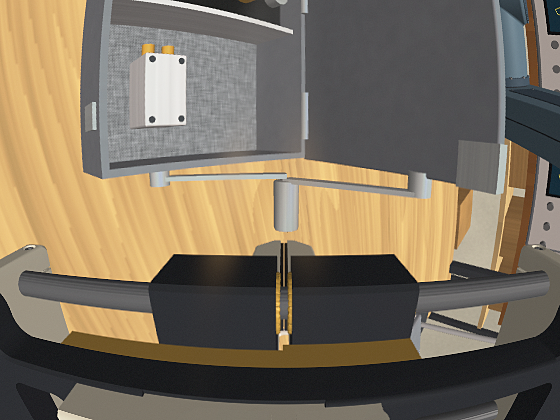

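Run:
```python
from h import *; from ch import *
d=load('w6'); crop('w6',140,160,440,240,2.6,'c8')
Y=np.r_[C.Y,0]; e=np.array(d['eye'])
def ony(u,v,y,d=d,fish=True):
    r=ray(d,u,v,fish); e=np.array(d['eye']); s=(y-(e-np.r_[C.c,0])@Y)/(r@Y); p=e+s*r; q=p[:2]-C.c; return np.round([q@C.X,q@C.Y,p[2]],1)
print(ony(286,221,-173),ony(286,182,-133))
s=load('s6'); print(ony(225+465/4.4,140+263/4.4,-173,s,False), 'lid attach',ony(225+408/4.4,140+137/4.4,-130,s,False))
s=load('scene0'); print(ony(225+472/4.4,140+257/4.4,-173,s,False),ony(225+404/4.4,140+124/4.4,-130,s,False))
```

```text
[  58.9 -173.    96.4] [  51.2 -133.   103.8]
[  30.1 -173.   116.5] lid attach [  76.2 -130.   215.5]
[  11.8 -173.   134.2] [  91.5 -130.   219.4]
```

View pics/c8.png

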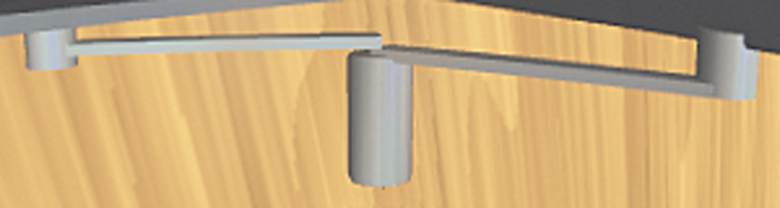

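```bash
cat >> ch.py <<'E'
def lidpt(r,e): # contact on outer face, chest x,z
    e=np.radians(e); return np.array([105-r*np.cos(e)+10*np.sin(e), 80+r*np.sin(e)+10*np.cos(e)])
E
python3 - <<'E'
from ch import *; from kin import *; from bench import robot
x=np.load('kin.npy')
f=lambda v:np.round(np.r_[(v[:2]-C.c)@C.X,(v[:2]-C.c)@C.Y,v[2]])
for yaw in (C.th,C.th-np.pi):
  for cx,cz in [(-43,340),(140,340),(140,262)]+[tuple(lidpt(185,e)+[7.5,0]) for e in (77,60,40,20,0)]:
    q=robot.inverse_kinematics(C.w(cx,0,cz),[np.pi,0,yaw])
    if q is None: print(cx,cz,None); continue
    _,el,w,tp,_=fk(q,x,True); print(np.round([cx,cz]),np.round(q,2),f(el),f(w))
E
```

```text
[-43 340] [-0.05  0.18  1.34  0.    1.62 -1.4 ] [383.  51. 747.] [-43.   0. 707.]
[140 340] [ 0.04 -0.13  1.67  0.    1.61 -1.31] [559.  89. 751.] [140.   0. 707.]
[140 262] [ 0.04 -0.1   1.83  0.    1.42 -1.31] [544.  85. 753.] [140.   0. 629.]
[ 81. 263.] [ 0.   -0.    1.73  0.    1.41 -1.34] [486.  70. 756.] [ 81.   0. 629.]
[ 29. 245.] [-0.03  0.1   1.67  0.    1.38 -1.37] [431.  58. 754.] [ 29.   0. 612.]
[-23. 207.] [-0.05  0.21  1.63  0.    1.3  -1.39] [370.  48. 744.] [-23.   0. 573.]
[-58. 153.] [-0.06  0.31  1.63  0.    1.2  -1.4 ] [316.  40. 730.] [-58.   0. 520.]
[-72.  90.] [-0.06  0.4   1.67  0.    1.07 -1.41] [272.  33. 714.] [-72.   0. 457.]
[-43 340] [-0.05  0.18  1.34 -0.    1.62  1.75] [383.  51. 747.] [-43.   0. 707.]
[140 340] [ 0.04 -0.13  1.67 -0.    1.61  1.84] [559.  89. 751.] [140.   0. 707.]
[140 262] [ 0.04 -0.1   1.83 -0.    1.42  1.84] [544.  85. 753.] [140.   0. 629.]
[ 81. 263.] [ 0.   -0.    1.73 -0.    1.41  1.8 ] [486.  70. 756.] [ 81.   0. 629.]
[ 29. 245.] [-0.03  0.1   1.67 -0.    1.38  1.77] [431.  58. 754.] [ 29.   0. 612.]
[-23. 207.] [-0.05  0.21  1.63 -0.    1.3   1.75] [370.  48. 744.] [-23.   0. 573.]
[-58. 153.] [-0.06  0.31  1.63 -0.    1.2   1.74] [316.  40. 730.] [-58.   0. 520.]
[-72.  90.] [-0.06  0.4   1.67 -0.    1.07  1.74] [272.  33. 714.] [-72.   0. 457.]
```

Run:
```python
from h import *; from bench import robot; from ch import *
t=np.radians(45); z=np.array([np.sin(t),0,-np.cos(t)]); K0=np.array([10,-155,141.])
o=[np.pi,0,C.th]
robot.move_linear(C.w(*(K0-180*z)),speed=200)
robot.move_ptp(C.w(-43,0,350),o)
robot.move_linear(C.w(140,0,350),speed=200)
robot.move_linear(C.w(130,0,262),speed=150)
print(robot.current_contact_force(),robot.current_t())
p=lidpt(185,82)
print(robot.move_linear(C.w(p[0]-25,0,262),speed=40,f_stop=3)); q=np.array(robot.current_tcp_pos())
print('chest x',(q[:2]-C.c)@C.X,q,robot.current_contact_force(),robot.current_t())
snap(robot,'scene','s7'); crop('s7',205,120,385,260,4.3,'c9')
```

```text
[-0.1934425   0.13352068 -0.43684045] 22.6583
True
chest x 69.41003613003708 [421.3445136  108.20806452 261.1601466 ] [ 0.56451403  0.34954873 -0.4513552 ] 24.05
```

View pics/c9.png

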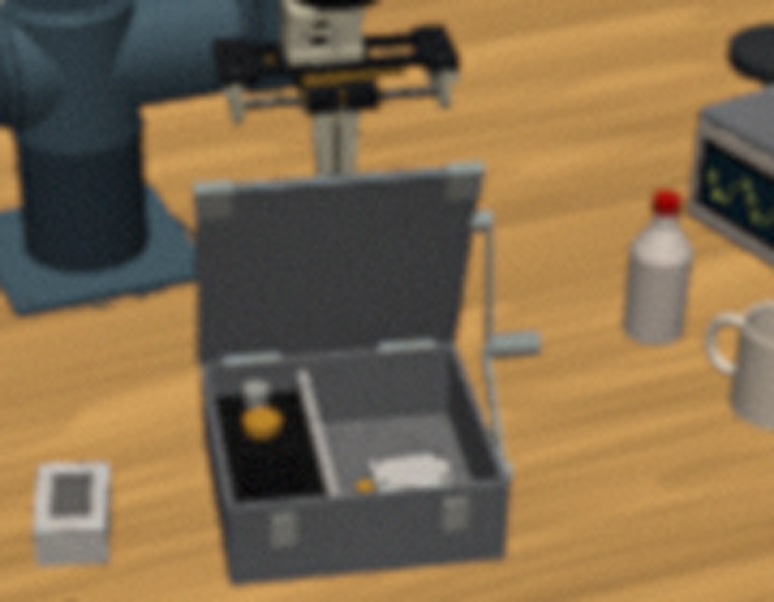

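Run:
```python
from h import *; from bench import robot; from ch import *
for e in (66,58,50,42,34,26,18,11,5):
    p=lidpt(186,e); s=robot.move_linear(C.w(p[0]+7.5,0,p[1]),speed=60,f_stop=20)
    print(e,s,np.round(robot.current_contact_force(),1),round(robot.current_t(),2))
    if s: break
snap(robot,'scene','s8'); crop('s8',205,120,385,260,4.3,'c10')
```

```text
66 False [-0.3  0.8 -0.3] 24.66
58 False [-1.   0.3  0.6] 25.24
50 False [0.8 0.  0.6] 25.82
42 False [-0.6  0.3  0.3] 26.41
34 False [ 0.6  0.1 -0.4] 26.99
26 False [ 1.1 -0.7 -0. ] 27.57
18 False [-0.1 -0.1  0.9] 28.16
11 False [-0.1  0.1 -0.1] 28.68
5 False [ 0.1 -0.1  0.3] 29.16
```

View pics/c10.png

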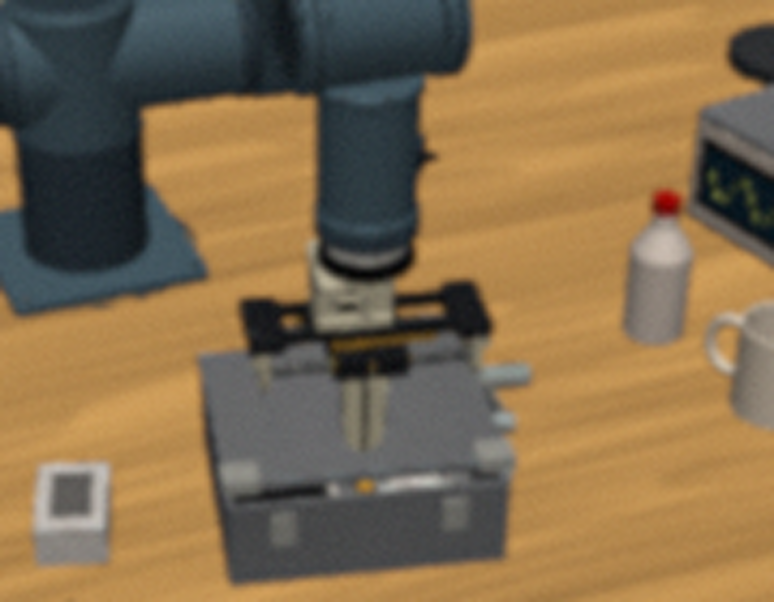

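Run:
```python
from h import *; from bench import robot; from ch import *
p=lidpt(186,1); 
print(robot.move_linear(C.w(p[0]+7.5,0,p[1]),speed=30,f_stop=15),robot.current_contact_force())
print(robot.move_linear(C.w(p[0]+7.5,0,84),speed=15,f_stop=12),robot.current_tcp_pos(),robot.current_contact_force(),robot.current_t())
robot.move_linear(C.w(p[0]+7.5,0,220),speed=150)
snap(robot,'scene','s9'); crop('s9',205,120,385,260,4.3,'c11'); snap(robot,'side','d9'); snap(robot,'wrist','w9')
```

```text
False [-0.37258159 -0.65735632  0.11909768]
True [560.68265787  76.16934827  90.26572317] [-1.11003363  0.05047884  5.22192138] 30.1667
```

View pics/c11.png

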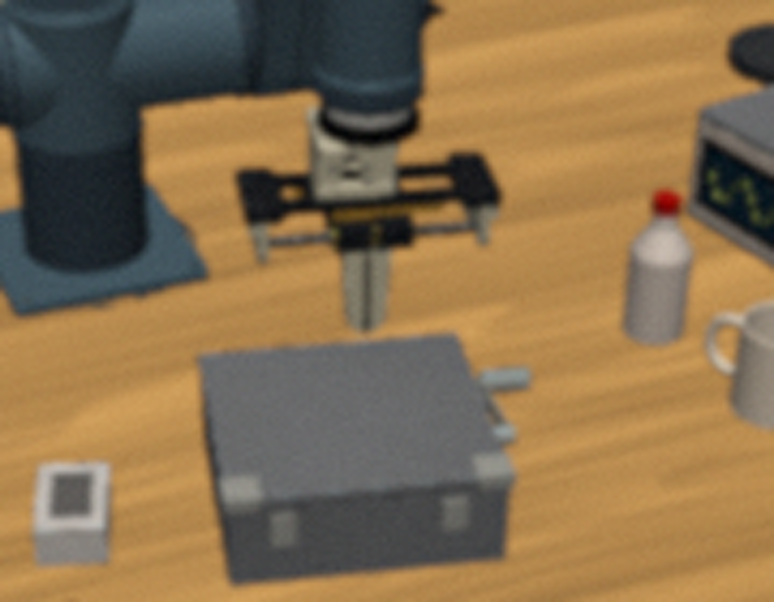

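View pics/d9.png

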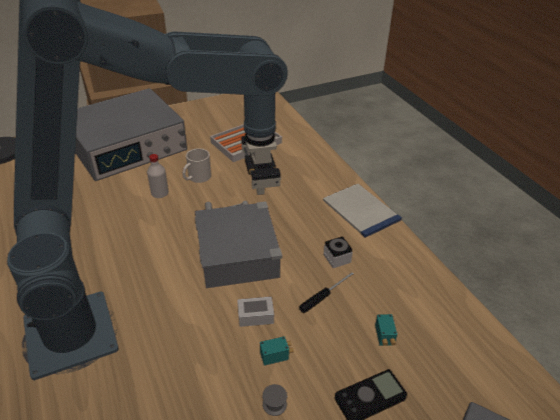

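View pics/s9.png

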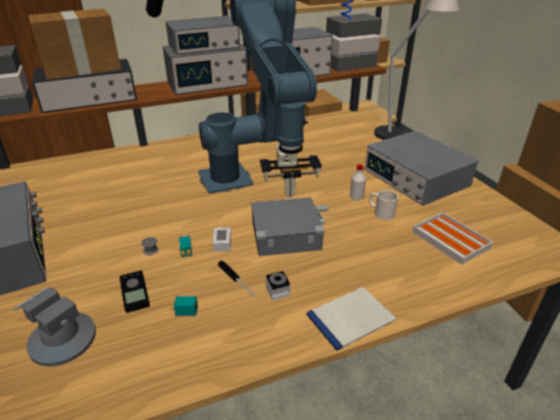

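Run:
```python
from h import *; from bench import robot; from ch import *
p=lidpt(186,1)
robot.move_linear(C.w(p[0]+7.5,0,97),speed=100)
print(robot.move_linear(C.w(p[0]+7.5,0,84),speed=15,f_stop=20),robot.current_tcp_pos(),robot.current_contact_force())
robot.move_linear(C.w(p[0]+7.5,0,250),speed=150); print(robot.current_t())
snap(robot,'scene','s10'); print(np.abs(load('s10')['img'][195:260,240:330].astype(int)-load('s9')['img'][195:260,240:330]).mean())
robot.hand_in()
```

```text
True [560.47510514  76.21689446  90.25352055] [-1.76255268  0.75656079  4.26838295]
34.5083
1.8223931623931624
the job is handed in; nothing more can be done
```

The job is done and handed in at about 34.5 s of the 64 s allowed.

- **Module:** I picked the silver box with two brass sockets, not a turquoise look-alike or the plain enclosure. I lowered it upright into the empty bay, stopping at light contact, and let go. The wrist picture afterwards shows it standing clear of the walls and partition.
- **Stay:** I pressed the knee about 38 mm towards the hinge and down, with the lid open, then backed off. By the press distance and the linkage geometry it is about 0.75 rad, and it stayed broken. Two camera estimates of the knee position disagreed by about 20–30 mm, but both put it well past centre. The lid dropped a few degrees, to roughly 74–76°, as the stay broke.
- **Lid:** I pushed it down on its outer face in short, slow steps to the rim. A second press stopped at the same height, 90.3 mm against 90 mm for fully shut. The last pictures show no gap at the front.
- **Bystanders:** In the scene views from before and after, the other things on the bench look unmoved. The arm ended clear of the chest.

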